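# Close a drying tube and clip its ground joint

## Task

Slide the blue-filled drying tube on its carriage (it has an upright black handle) along the rail until its ground joint is gently but fully home. Then take the orange joint clip from the tray and push it down over the closed joint, large jaw on the fixed socket side, until both jaws have snapped on and it sits square and fully down. Never force the glass, leave everything else where it is, and let go.

Things in the scene. Friction and masses are not known exactly. Their poses are not given: they have to be found in the camera images.
- rig: Drying-train rail fixed on the bench: aluminium rail 440 x 60 x 22 mm; a grey stand clamps the clear glass socket tube, a sliding carriage holds the drying tube (blue, up to 139 mm high). Origin on the bench under joint_mark. x = tube axis, from the socket towards the drying tube; y towards the handle's side (the robot's); z up. Tube axis 115 mm above the bench.
- joint_mark (a point): Point of the tube axis, axes as the rig's. The socket is clamped by hand: its mouth stands anywhere within 14 mm along x of this mark, unmeasured, and stays there. From the mouth back: rim bead 6 mm wide, 24 mm radius; then tube, 20 mm radius. With the joint home the drying tube's bead (22 mm radius) fills the 6 mm beyond the mouth, then comes 26 mm of neck, 16 mm radius.
- train (a joint): Slide of the drying tube out of the socket, m: 0 = ground joint home (bead on bead), positive = open, at most 0.05. About 3 N of friction; stays where left. Pressed on past home the glass gives about 1 mm per 20 N; at -0.0012 it is jammed. Carriage handle: upright black round grip, 18 mm diameter, from 86 to 126 mm over the bench, 62 mm beside the tube axis, 100 mm (x) from the bead's meeting face.
- clip: Orange plastic joint clip, about 70 g, standing in the tray on the feet of its two C-shaped jaws, open side down, thumb tab up. Origin on the jaws' axis midway between the jaws, 20 mm above the feet; z up, x along the axis from large jaw to small jaw. Fully on, its axes are the rig's and its origin is on the tube axis at the plane where the beads meet: the beads sit in the slot between the jaws.
- clip_large_jaw (a point): Middle of the large jaw (x = -17.5 to -7.5 mm of the clip, for the 20 mm radius tube), on the jaws' axis. The slot between the jaws is 15 mm wide for the 12 mm of the closed beads. Pushed straight down, the jaws touch the tubes with the clip about 25 mm above home, or about 32 mm if a jaw lands on a bead, which chips at about 15 N: lift it, shift it along the tube by feel and retry.
- clip_small_jaw (a point): Middle of the small jaw (x = 7.5 to 17.5 mm of the clip, for the 16 mm radius neck), on the jaws' axis. Once on the tubes the sprung arms spread under a push of up to about 17 N, snap past the widest points about 10 mm above home and then draw the clip down until the rubber seats in its crown stop on the glass. Ease off there: leaning on it with 30 N cracks the glass.
- clip_tab (a point): Point in the clip's thumb tab, 51 mm above the clip's origin, a good height to grip. Tab 28 mm (clip x) by 12 mm thick (clip y), from 30 to 62 mm above the origin, on a bridge 35 x 22 mm whose top is at 30 mm.
- red_clip: Smaller red joint clip in the tray, not wanted; about 65 mm tall. Origin on its jaws' axis.
- green_clip: Smallest green joint clip in the tray, not wanted; about 60 mm tall. Origin on its jaws' axis.
- beaker: Glass beaker, 86 mm wide, 115 mm tall; origin at its foot.
- flask: Conical flask, 88 mm wide, 121 mm tall; origin at its foot.
- amber_bottle: Amber bottle with black cap, 72 mm wide, 150 mm tall; origin at its foot.
- wash_bottle: White bottle with blue cap, 68 mm wide, 150 mm tall; origin at its foot.
- stopper: Glass stopper standing on its cone, 38 mm wide, 58 mm tall; origin at its foot.

How it is judged (in metres and radians):
On the way, in this order (a step that is already met when the one before it is completed fails the run):
1. the ground joint is closed, with the clip not yet on (value of joint train below 0.002 m), for 0.2 s.
2. the clip is snapped over the closed joint (value of joint train below 0.002 m and x of clip in the frame of joint_mark between -0.018 and 0.018 m and y of clip in the frame of joint_mark between -0.003 and 0.003 m and z of clip in the frame of joint_mark between -0.002 and 0.002 m and angle between the x axis of clip and the x axis of joint_mark, either way round below 0.1 rad and angle between clip's own z axis and vertical below 0.1 rad), for 0.2 s.
At the end, for the whole second after the job is handed in: The joint is home (within 2 mm) and the clip sits at rest on it, both jaws on: origin within 18 mm of the mark along the tube (wherever the beads are), 3 mm across and 2 mm in height of the tube axis, within 0.1 rad of square and upright (the wrong way round it cannot sit down) (all of step 2 and linear speed of clip below 0.02 m/s); the robot touches nothing.
It fails at once if the ground joint is jammed: pressed more than 1.2 mm past home (about 25 N) (value of joint train below -0.0012 m).
It fails at once if the clip is rammed on the glass: a standing contact of over 35 N once its crown is down, or over 25 N with a jaw on a bead ((contact force between clip and rig above 35 N and linear speed of clip below 0.004 m/s and z of clip in the frame of joint_mark below 0.003 m) or (contact force between clip and rig above 25 N and z of clip in the frame of joint_mark above 0.027 m)).
It fails at once if another thing is moved more than 20 mm (distance of any of red_clip, green_clip, beaker, flask, amber_bottle, wash_bottle, stopper from where it was at the start of the episode above 0.02 m).
It also fails if it takes over 58 s, if anything falls off the work surface, if the arm or the gripper's body presses on something with over 40 N, if the wrist force passes 120 N, or if a joint passes its speed limit or range.

## Robot

A 7-joint arm with a two-finger parallel gripper is mounted at the origin on the work surface. World frame = base frame: x ahead of the robot, y to its left, z up, the work surface at z = 0. Lengths are in m, angles in degrees, forces in N, time in s.
With the tool pointing down it reaches from about 0.425 to 1.025 m from the base axis. Payload 9.4 kg.
Tool frame: the origin (TCP) lies at the centre of the arm's flange, where the gripper is bolted on; the fingertips stand 173 mm ahead of it and the grasp point (between the pads) lies 155 mm ahead of it; z points along the fingers, y is the line along which they close (so a half turn about z gives the same grasp; the last joint's range is limited). The gripper opens to 85 mm and grips with 20 to 120 N. Pads are 22 mm wide; open, the fingers measure 114 mm over their backs; the gripper's body (76 mm by 85 mm) begins 54 mm behind the grasp point. The pads swing forward as they close: fully open they stand 13 mm farther back than shut.
Start: joints at [60.808, 34.337, -0.143, 91.639, 0.103, 54.024, -4.572], TCP at [0.304, -0.658, 0.405] pointing down, gripper open.
Joint ranges: [-147.43, 147.43], [-19.82, 112.94], [-74.19, 73.91], [6.32, 146.72], [-59.91, 239.91], [6.04, 106.73], [-150.56, 150.56]. Speed limits (degrees/s): [127.2, 127.2, 172.46, 172.46, 180, 180, 180].

## Interface

Orientations are given as [roll, pitch, yaw] about the fixed x, y, z axes, in that order (R = Rz(yaw) Ry(pitch) Rx(roll)).
In Python, from cell import env, read_camera, get_calibration, spot_in, tip_of gives the robot as it stands. The module is installed in compiled form; this text tells all that it offers.
- The arm moves only by the tool jog_arm, never from a script. Its argument "deltas" is a list of rows, each an object of numbers: "tx", "ty", "tz": the shift along the tool's x, y, z in m; "ax", "ay", "az": the turn, a rotation vector about the tool's x, y, z in rad. In form: [{"tx": .., "ty": .., "tz": .., "ax": .., "ay": .., "az": ..}, ...]. A call has 1 to 8 rows; each row shifts and turns the commanded pose from where the row before left it, along the tool's axes as they then stand; what a row does not reach is not made up. A row lasts 1/8 s, in which the tool goes at most 62.5 mm and 10.7 degrees, less where a joint would pass 70% of its speed; a pose out of reach is approached as far as the arm can. A call is refused whole if a number of a shift passes 0.0625 or a number of a turn 0.188, either way. A call with a gripper value outside its range is refused whole. "gripper" is the opening in per cent of the stroke, from 0 (shut) to 100 (fully open), set as the call begins (left out, the last holds). The fingers move at their own pace and stop on an object; the grip force is fixed at half the most. Time passes only in rows, so rows that do not move let the fingers close. It gives the time, the measured TCP pose, the force, the opening and the grip force at its end, in the units of the state.
- env.sense(): the state, without advancing time (a new reading comes with each control period).
- read_camera(name): name is "scene" or "top" or "wrist"; returns the picture (420x560x3 uint8, red, green, blue); there is no depth.
- get_calibration(name): a dict with "mtx" (3x3 intrinsics, pixels), "rvec" (rotation vector, rad) and "tvec" (3), from world to camera coordinates, as OpenCV has them; the wrist camera has in their place "hand_eye" (4x4, takes a point from camera to tool coordinates, whose origin is the TCP and whose axes are the flange's). Camera axes: x right, y down, z forward; pixel columns grow to the right and rows downward; lengths in m; the calibration is good to about 2 mm. A picture is of the moment at which its call begins: read the wrist's pose just before it. get_calibration takes no time and is no camera call.
- env.sign_off(): hands the job in; it is judged then, once.
Trained networks look in the newest picture that a camera, given by its name, has taken for a name from the list of things; names that differ only in an ending like _2 or _b are one class to them, and where a whole thing is asked for, a point or a joint stands for the part that bears it (a point fixed in the world has none). Each returns a list of dicts, best first, with "confidence" (0 to 1); they miss things now and then, are a little off and sometimes report something else, mostly with a low value. They report only what shows in the picture. A call takes as long as a camera call.
- spot_in(name, camera): "centre" ([x, y, z] in m, in the coordinates of the camera as it stood for that picture, good to about 4 mm: the middle of the surface that is visible of it).
- tip_of(name, camera): "centre" ([x, y, z] in m, in the coordinates of the camera as it stood for that picture, good to about 4 mm: a listed point, or the origin of a listed thing).
The state is a dict: "t": time; "qpos": joint angles; "joint_velocities": joint speeds; "joint_torque": joint torques, N m; "ee_pos": TCP position; "tool_rot": TCP orientation; "ft_force": force on the tool from outside, world axes, zero at the start; "wrist_torque": the same for the moment, N m; "gripper_width": opening from 0.0 (shut) to 1.0 (fully open); "gripper_force": force on a finger pad.
Only numpy, scipy, OpenCV 4.12 (cv2) and the standard library are available. Lean on these libraries where they do the work, as an engineer would, in place of code of your own. Each camera call takes 0.05 s, during which the arm holds its last target. There are 200 camera calls.

## Working session

There is one attempt and no reset: what is moved stays moved. The work goes in short steps, Python scripts to look and compute and a tool call to move; the robot and the scene stay as the last step left them, time stands still between calls to the robot, and variables do not carry over. Pictures are saved under pics/ and viewed, at most 10 in all, crops included, and the job is handed in when it is done.

Besides the shell and the picture viewer there is one more tool, called after ">>>" as name(argument=value, ...), one argument or row to a line, values as JSON. jog_arm: Moves the arm, as the interface text tells. Its arguments: {"type":"object","properties":{"deltas":{"type":"array"},"gripper":{"type":"number"}},"required":["deltas"]}

```bash
mkdir -p pics
cat > h.py <<'E'
from cell import env, read_camera, get_calibration, spot_in, tip_of
import numpy as np, cv2
from scipy.spatial.transform import Rotation as R
np.set_printoptions(precision=4, suppress=True)
def T():
    s=env.sense(); M=np.eye(4); M[:3,:3]=R.from_euler('xyz',s['tool_rot'],degrees=True).as_matrix(); M[:3,3]=s['ee_pos']; return M
def c2w(cam):
    c=get_calibration(cam)
    if 'hand_eye' in c: return T()@np.array(c['hand_eye'])
    M=np.eye(4); M[:3,:3]=cv2.Rodrigues(np.array(c['rvec'],float))[0]; M[:3,3]=np.ravel(c['tvec']); return np.linalg.inv(M)
def look(cam,name=None):
    M=c2w(cam); im=read_camera(cam)
    if name: cv2.imwrite(f'pics/{name}.png',im[:,:,::-1])
    return M,im
def find(f,n,cam,M):
    return [(np.array((M@np.r_[d['centre'],1])[:3]).round(4),round(d['confidence'],2)) for d in f(n,cam)[:2]]
E
python3 - <<'E'
from h import *
s=env.sense(); print(s['t'],s['ee_pos'],s['tool_rot'],s['ft_force'],s['gripper_width'])
for c in ['scene','top']:
    M,im=look(c,c+'0'); print(c,M[:3,3],M[:3,2])
    for n in ['joint_mark','clip','clip_tab','clip_large_jaw','clip_small_jaw','rig']: print(n,find(tip_of,n,c,M))
    for n in ['train']: print(n,find(spot_in,n,c,M))
print(env.sense()['t'])
E
```

```text
0.0 [ 0.304  -0.6579  0.4038] [-179.9085    0.007    24.7999] [-0.6234 -0.0926  0.7415] 0.9992806271019209
scene [ 1.3227 -0.3722  0.7226] [-0.7226  0.3592 -0.5907]
joint_mark []
clip [(array([ 0.6524, -0.0744,  0.1138]), 0.69), (array([0.4761, 0.1685, 0.0235]), 0.67)]
clip_tab [(array([0.4768, 0.1674, 0.072 ]), 0.69)]
clip_large_jaw [(array([0.4754, 0.156 , 0.0258]), 0.68), (array([ 0.6569, -0.0736,  0.1155]), 0.61)]
clip_small_jaw [(array([0.466 , 0.1744, 0.0225]), 0.61)]
rig [(array([ 0.6483, -0.074 , -0.0006]), 0.83)]
train [(array([0.6737, 0.0505, 0.1201]), 0.57)]
top [0.371  0.007  1.2425] [ 0.1481 -0.0079 -0.9889]
joint_mark [(array([ 0.6506, -0.0745,  0.1125]), 0.89)]
clip [(array([0.4711, 0.1649, 0.0266]), 0.63), (array([0.4763, 0.1599, 0.072 ]), 0.59)]
clip_tab [(array([0.4735, 0.1634, 0.0734]), 0.67)]
clip_large_jaw [(array([ 0.6497, -0.0747,  0.112 ]), 0.45), (array([0.4826, 0.1523, 0.0208]), 0.44)]
clip_small_jaw [(array([0.4632, 0.1752, 0.0247]), 0.63)]
rig [(array([ 0.6518, -0.0751, -0.0019]), 0.92), (array([ 0.4827,  0.387 , -0.003 ]), 0.64)]
train [(array([0.6552, 0.0589, 0.1321]), 0.82)]
0.8
```

View pics/scene0.png

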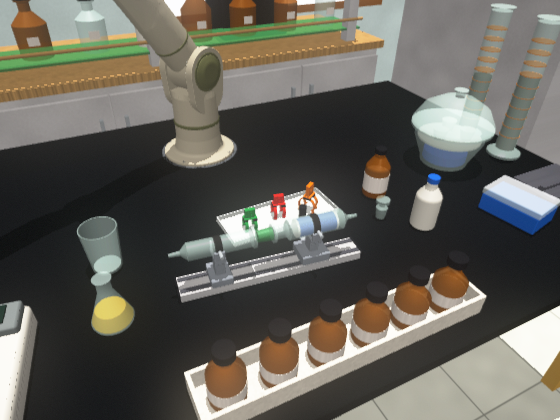

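View pics/top0.png

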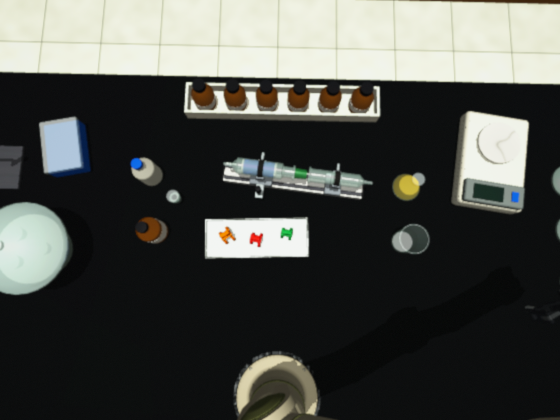

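The scene picture shows the tray of clips (orange at 310,190) in front of the rig, with the handle near (303,210). In the top picture the orange clip is at (227,235), the handle at (259,188) and the green joint gap at (302,173). The rail runs from about (225,178) to (362,195).

```bash
cat >> h.py <<'E'
def ray(cam,uv,z,M=None):
    c=get_calibration(cam); M=c2w(cam) if M is None else M
    d=M[:3,:3]@np.linalg.inv(np.array(c['mtx']))@np.array([uv[0],uv[1],1.]); return M[:3,3]+d*(z-M[2,3])/d[2]
def proj(cam,p,M=None):
    c=get_calibration(cam); M=c2w(cam) if M is None else M
    q=np.array(c['mtx'])@(np.linalg.inv(M)@np.r_[p,1])[:3]; return q[:2]/q[2]
E
python3 - <<'E'
from h import *
print(get_calibration('wrist'))
for n,uv,z in [('handle',(259,188),.126),('tubeL',(228,163),.115),('tubeR',(370,183),.115),('rail1',(224,178),.022),('rail2',(362,198),.022),('green',(302,173),.125)]:
    print(n,ray('top',uv,z))
im=cv2.imread('pics/top0.png')[130:260,200:390]; cv2.imwrite('pics/top0c.png',cv2.resize(im,None,fx=4.2,fy=4.2,interpolation=cv2.INTER_CUBIC))
E
```

```text
{'mtx': array([[319.5981,   0.    , 277.6422],
       [  0.    , 319.5981, 210.9939],
       [  0.    ,   0.    ,   1.    ]]), 'hand_eye': array([[ 0.0003, -0.9545, -0.2982,  0.0776],
       [ 1.    ,  0.0001,  0.0007,  0.0001],
       [-0.0006, -0.2982,  0.9545,  0.0304],
       [ 0.    ,  0.    ,  0.    ,  1.    ]])}
handle [0.601  0.0622 0.126 ]
tubeL [0.6762 0.1556 0.115 ]
tubeR [ 0.6247 -0.2611  0.115 ]
rail1 [0.6523 0.1786 0.022 ]
rail2 [ 0.5969 -0.2573  0.022 ]
green [ 0.6481 -0.0613  0.125 ]
```

View pics/top0c.png

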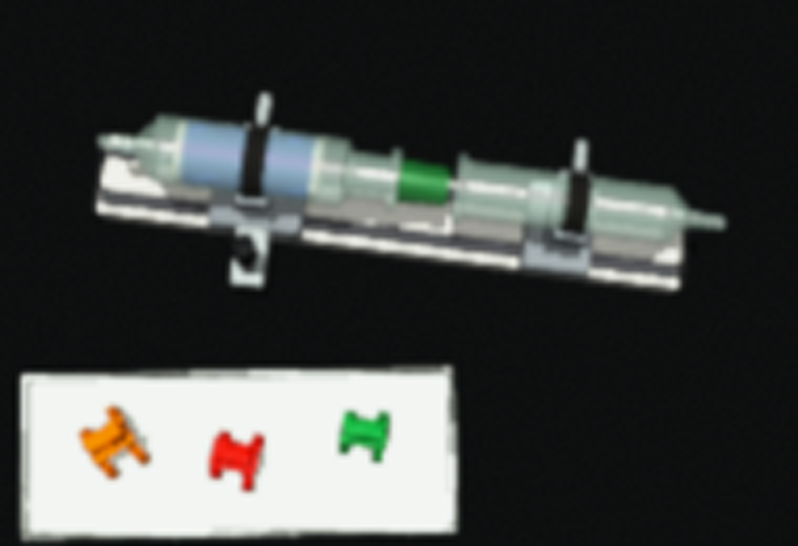

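The crop gives the handle at about (246,250), the bead edge at (397,175) and the socket mouth at (460,180). The clip's large jaw is on its right. Rig yaw is about 83°. Next I move above the rig for a wrist view.

>>> jog_arm(
  deltas=[
    {"az":-0.169},
    {"az":-0.169},
    {"az":-0.169},
    {"az":-0.169},
    {"az":-0.169},
    {"az":-0.169},
    {"tx":0.0517,"ty":0.0186},
    {"tx":0.0517,"ty":0.0186},
  ],
  gripper=0,
)

```text
schema error: expected keys tx, ty, tz, ax, ay, az
```

>>> jog_arm(
  deltas=[
    {"tx":0.0517,"ty":0.0186},
    {"tx":0.0517,"ty":0.0186},
    {"tx":0.0517,"ty":0.0186},
    {"tx":0.0517,"ty":0.0186},
    {"tx":0.0517,"ty":0.0186},
    {"tx":0.0517,"ty":0.0186},
    {"tx":0.0517,"ty":0.0186},
    {"tx":0.0517,"ty":0.0186},
  ],
)

```text
schema error: expected keys tx, ty, tz, ax, ay, az
```

>>> jog_arm(
  deltas=[
    {"tx":0.0517,"ty":0.0186},
    {"tx":0.0517,"ty":0.0186},
    {"tx":0.0517,"ty":0.0186},
    {},
  ],
)

```text
schema error: expected keys tx, ty, tz, ax, ay, az
```

Run:
```python
from h import *
s=env.sense(); print(s['t'],s['ee_pos'],s['tool_rot'],s['qpos'])
M,im=look('wrist','w1'); np.save('w1.npy',M)
for n in ['joint_mark','rig']: print(n,find(tip_of,n,'wrist',M))
print('train',find(spot_in,'train','wrist',M))
```

```text
0.8 [ 0.3041 -0.6581  0.4047] [179.9988   0.0035  24.8022] [60.807  34.3362 -0.1436 91.6382  0.1045 54.0248 -4.5708]
joint_mark []
rig []
train []
```

View pics/w1.png

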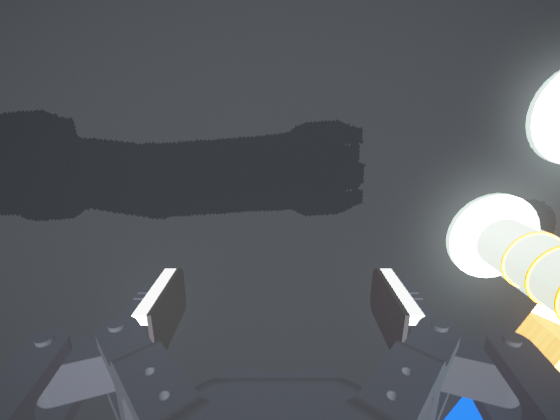

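The calls were refused because every row must carry all six keys; the picture only shows the open fingers (150–400, 270–330) at the start pose.

>>> jog_arm(
  deltas=[
    {"tx":0,"ty":0,"tz":0,"ax":0,"ay":0,"az":-0.169},
    {"tx":0,"ty":0,"tz":0,"ax":0,"ay":0,"az":-0.169},
    {"tx":0,"ty":0,"tz":0,"ax":0,"ay":0,"az":-0.169},
    {"tx":0,"ty":0,"tz":0,"ax":0,"ay":0,"az":-0.169},
    {"tx":0,"ty":0,"tz":0,"ax":0,"ay":0,"az":-0.169},
    {"tx":0,"ty":0,"tz":0,"ax":0,"ay":0,"az":-0.169},
    {"tx":0.0517,"ty":0.0186,"tz":0,"ax":0,"ay":0,"az":0},
    {"tx":0.0517,"ty":0.0186,"tz":0,"ax":0,"ay":0,"az":0},
  ],
  gripper=0,
)

```text
t: 2.0
ee_pos: [0.3537, -0.5594, 0.4044]
tool_rot: [180.0, -0.0, 82.8]
ft_force: [1.4, -0.2, 1.0]
gripper_width: -0.001
gripper_force: 0.0
```

>>> jog_arm(
  deltas=[
    {"tx":0.0517,"ty":0.0186,"tz":0,"ax":0,"ay":0,"az":0},
    {"tx":0.0517,"ty":0.0186,"tz":0,"ax":0,"ay":0,"az":0},
    {"tx":0.0517,"ty":0.0186,"tz":0,"ax":0,"ay":0,"az":0},
    {"tx":0.0517,"ty":0.0186,"tz":0,"ax":0,"ay":0,"az":0},
    {"tx":0.0517,"ty":0.0186,"tz":0,"ax":0,"ay":0,"az":0},
    {"tx":0.0517,"ty":0.0186,"tz":0,"ax":0,"ay":0,"az":0},
    {"tx":0.0517,"ty":0.0186,"tz":0,"ax":0,"ay":0,"az":0},
    {"tx":0.0517,"ty":0.0186,"tz":0,"ax":0,"ay":0,"az":0},
  ],
)

```text
t: 3.0
ee_pos: [0.5532, -0.1666, 0.4049]
tool_rot: [180.0, 0.0, 82.9]
ft_force: [-0.1, -1.1, 0.3]
gripper_width: -0.0
gripper_force: 0.0
```

>>> jog_arm(
  deltas=[
    {"tx":0.0517,"ty":0.0186,"tz":0,"ax":0,"ay":0,"az":0},
    {"tx":0.0517,"ty":0.0186,"tz":0,"ax":0,"ay":0,"az":0},
    {"tx":0.0517,"ty":0.0186,"tz":0,"ax":0,"ay":0,"az":0},
    {"tx":0,"ty":0,"tz":0,"ax":0,"ay":0,"az":0},
  ],
)

```text
t: 3.5
ee_pos: [0.6284, -0.0158, 0.4048]
tool_rot: [179.9, -0.2, 83.3]
ft_force: [-0.3, -0.1, -0.3]
gripper_width: -0.001
gripper_force: 0.0
```

Run:
```python
from h import *
s=env.sense(); print(s['t'],s['ee_pos'],s['tool_rot'],s['qpos'])
M,im=look('wrist','w2'); np.save('w2.npy',M)
for n in ['joint_mark','rig']: print(n,find(tip_of,n,'wrist',M))
print('train',find(spot_in,'train','wrist',M))
```

```text
3.5 [ 0.6284 -0.0158  0.4048] [179.9396  -0.1646  83.2982] [  9.4433  28.7395 -19.3477 104.0156  11.9643  49.1498 -22.2462]
joint_mark [(array([ 0.6514, -0.0748,  0.1123]), 0.56)]
rig [(array([ 0.6523, -0.0748, -0.0019]), 0.57), (array([ 0.6548, -0.0737,  0.1128]), 0.22)]
train [(array([0.6613, 0.0621, 0.1379]), 0.92)]
```

View pics/w2.png

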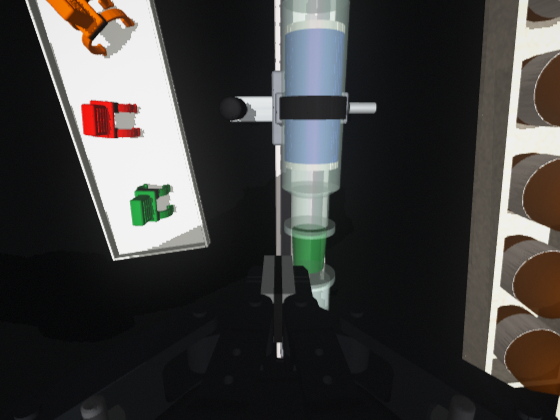

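The wrist picture shows the rail's edge vertical at column 279, so the tool yaw matches the rig. The handle top is at (233,108), the drying-tube bead at about (310,228) and the socket bead at about row 275.

```bash
cat >> h.py <<'E'
YAW=83.2; ex=np.array([np.cos(np.radians(YAW)),np.sin(np.radians(YAW)),0]); ey=np.array([-ex[1],ex[0],0]); MK=np.array([.6515,-.0747,0])
def rig(p): d=np.array(p)-MK; return np.array([d@ex,d@ey,d[2]])
def totool(p,yaw=None):
    """tool-frame shift to bring TCP to p"""
    t=T(); return t[:3,:3].T@(np.array(p)-t[:3,3])
E
python3 - <<'E'
from h import *
M=np.load('w2.npy')
for n,uv,z in [('handle',(233,108),.126),('bead top',(310,221),.137),('bead left',(284,226),.115),('tubeaxis far',(315,60),.139),('socket bead right',(335,275),.115),('rail a',(279,10),.022),('rail b',(279,240),.022)]:
    p=ray('wrist',uv,z,M); print(n,p,rig(p))
print('tcp',rig(T()[:3,3]))
E
```

```text
handle [0.6065 0.067  0.126 ] [0.1354 0.0615 0.126 ]
bead top [ 0.6547 -0.0239  0.137 ] [0.0508 0.0028 0.137 ]
bead left [ 0.6335 -0.0337  0.115 ] [0.0386 0.0227 0.115 ]
tubeaxis far [0.6678 0.0906 0.139 ] [0.1661 0.0033 0.139 ]
socket bead right [ 0.6742 -0.086   0.115 ] [-0.0085 -0.0239  0.115 ]
rail a [0.6514 0.1537 0.022 ] [0.2268 0.0271 0.022 ]
rail b [ 0.6239 -0.0842  0.022 ] [-0.0127  0.0263  0.022 ]
tcp [0.0489 0.0308 0.4045]
```

>>> jog_arm(
  deltas=[
    {"tx":0.041,"ty":-0.0103,"tz":0,"ax":0,"ay":0,"az":0},
    {"tx":0.041,"ty":-0.0103,"tz":0,"ax":0,"ay":0,"az":0},
    {"tx":0.041,"ty":-0.0103,"tz":0,"ax":0,"ay":0,"az":0},
    {"tx":0,"ty":0,"tz":0.045,"ax":0,"ay":0,"az":0},
    {"tx":0,"ty":0,"tz":0.045,"ax":0,"ay":0,"az":0},
    {"tx":0,"ty":0,"tz":0.045,"ax":0,"ay":0,"az":0},
    {"tx":0,"ty":0,"tz":0,"ax":0,"ay":0,"az":0},
    {"tx":0,"ty":0,"tz":0,"ax":0,"ay":0,"az":0},
  ],
)

```text
t: 4.7
ee_pos: [0.6122, 0.104, 0.2711]
tool_rot: [179.9, -0.0, 82.8]
ft_force: [-0.3, -0.2, -0.6]
gripper_width: 0.002
gripper_force: 0.0
```

Run:
```python
from h import *
s=env.sense(); print(s['t'],rig(s['ee_pos']),s['ft_force'],s['tool_rot'])
M,im=look('wrist','w3')
```

```text
4.7 [0.1728 0.0602 0.2711] [-0.2811 -0.1538 -0.6276] [179.9306  -0.0121  82.8237]
```

View pics/w3.png

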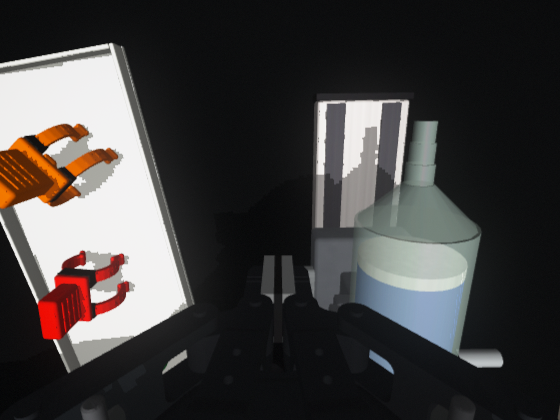

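The handle is hidden behind the closed fingers (280,300) and the way is clear. Now the push along −rig x, watching the force.

>>> jog_arm(
  deltas=[
    {"tx":-0.004,"ty":0,"tz":0,"ax":0,"ay":0,"az":0},
    {"tx":-0.004,"ty":0,"tz":0,"ax":0,"ay":0,"az":0},
    {"tx":-0.004,"ty":0,"tz":0,"ax":0,"ay":0,"az":0},
    {"tx":-0.004,"ty":0,"tz":0,"ax":0,"ay":0,"az":0},
    {"tx":-0.004,"ty":0,"tz":0,"ax":0,"ay":0,"az":0},
    {"tx":-0.004,"ty":0,"tz":0,"ax":0,"ay":0,"az":0},
  ],
)

```text
t: 5.5
ee_pos: [0.6088, 0.0815, 0.2697]
tool_rot: [180.0, -0.1, 82.9]
ft_force: [-0.1, 3.8, 0.3]
gripper_width: 0.001
gripper_force: 1.8
```

>>> jog_arm(
  deltas=[
    {"tx":-0.003,"ty":0,"tz":0,"ax":0,"ay":0,"az":0},
    {"tx":-0.003,"ty":0,"tz":0,"ax":0,"ay":0,"az":0},
    {"tx":-0.003,"ty":0,"tz":0,"ax":0,"ay":0,"az":0},
    {"tx":-0.003,"ty":0,"tz":0,"ax":0,"ay":0,"az":0},
  ],
)

```text
t: 6.0
ee_pos: [0.6073, 0.0689, 0.2697]
tool_rot: [180.0, -0.0, 82.9]
ft_force: [0.6, 3.3, 0.8]
gripper_width: -0.002
gripper_force: 1.7
```

Run:
```python
from h import *
s=env.sense(); print(s['t'],rig(s['ee_pos']),s['ft_force'],s['tool_rot'])
M,im=look('top','top2')
im=cv2.imread('pics/top2.png')[130:260,200:390]; cv2.imwrite('pics/top2c.png',cv2.resize(im,None,fx=4.2,fy=4.2,interpolation=cv2.INTER_CUBIC))
```

```text
6.0 [0.1373 0.0609 0.2697] [0.6106 3.3095 0.7626] [179.9829  -0.0068  82.899 ]
```

View pics/top2c.png

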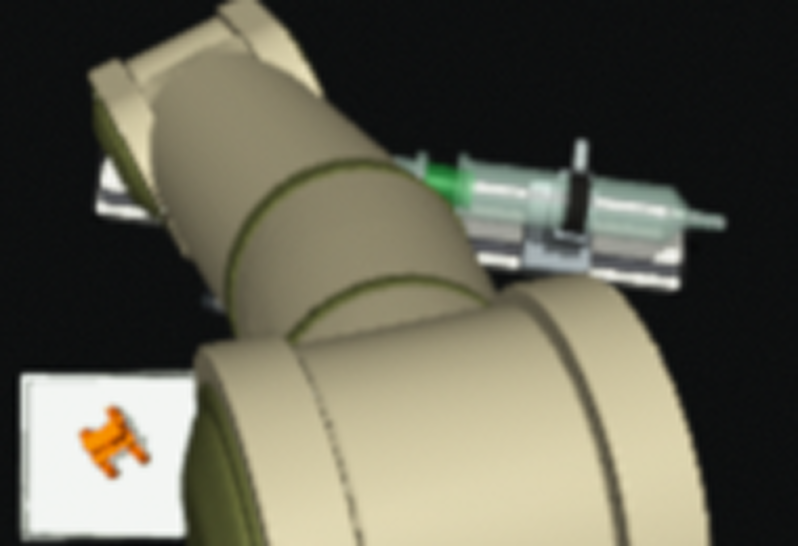

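The bead is now at about (425,165) and the socket mouth at (462,172) in the crop.

Run:
```python
from h import *
for u,v in [(425,155),(462,158)]:
    print(rig(ray('top',(200+u/4.2,130+v/4.2),.137)))
M,im=look('scene'); im=im[200:270,200:360]; cv2.imwrite('pics/s2c.png',cv2.resize(im[:,:,::-1],None,fx=5,fy=5,interpolation=cv2.INTER_CUBIC))
```

```text
[ 0.0179 -0.0095  0.137 ]
[-0.0075 -0.0109  0.137 ]
```

View pics/s2c.png

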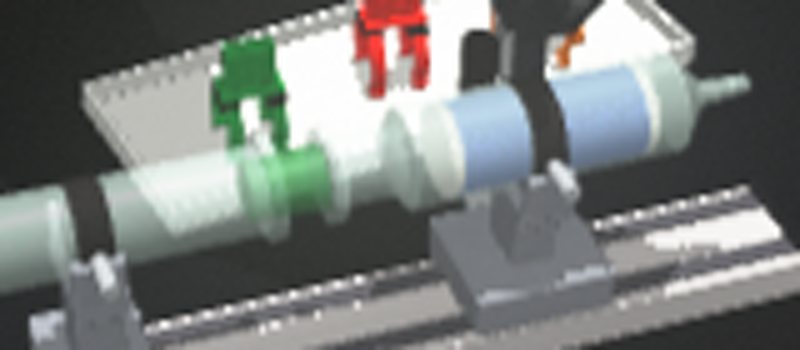

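The scene crop shows the socket bead at about (275,195), the drying-tube bead at (340,180) and green between them, so about 20 mm of gap remains. I'll push 14 mm more, then look from close above.

>>> jog_arm(
  deltas=[
    {"tx":-0.0035,"ty":0,"tz":0,"ax":0,"ay":0,"az":0},
    {"tx":-0.0035,"ty":0,"tz":0,"ax":0,"ay":0,"az":0},
    {"tx":-0.0035,"ty":0,"tz":0,"ax":0,"ay":0,"az":0},
    {"tx":-0.0035,"ty":0,"tz":0,"ax":0,"ay":0,"az":0},
    {"tx":0,"ty":0,"tz":0,"ax":0,"ay":0,"az":0},
  ],
)

```text
t: 6.72
ee_pos: [0.6054, 0.0544, 0.2696]
tool_rot: [-180.0, 0.1, 82.8]
ft_force: [0.5, 1.8, 0.4]
gripper_width: -0.005
gripper_force: 0.5
```

Run:
```python
from h import *
s=env.sense(); print(s['t'],rig(s['ee_pos']),s['ft_force'],s['tool_rot'])
```

```text
6.725 [0.1227 0.0611 0.2696] [0.4601 1.8498 0.4296] [-179.9697    0.0521   82.8494]
```

>>> jog_arm(
  deltas=[
    {"tx":0.003,"ty":0,"tz":0,"ax":0,"ay":0,"az":0},
    {"tx":0,"ty":0,"tz":-0.045,"ax":0,"ay":0,"az":0},
    {"tx":0,"ty":0,"tz":-0.045,"ax":0,"ay":0,"az":0},
    {"tx":-0.06,"ty":0,"tz":0,"ax":0,"ay":0,"az":0},
    {"tx":-0.06,"ty":0,"tz":0,"ax":0,"ay":0,"az":0},
    {"tx":-0.06,"ty":0,"tz":0,"ax":0,"ay":0,"az":0},
    {"tx":0,"ty":0,"tz":0,"ax":0,"ay":0,"az":0},
    {"tx":0,"ty":0,"tz":0,"ax":0,"ay":0,"az":0},
  ],
)

```text
t: 7.72
ee_pos: [0.5833, -0.1204, 0.3595]
tool_rot: [-179.9, -0.0, 82.9]
ft_force: [0.3, 0.8, 0.0]
gripper_width: 0.001
gripper_force: 0.0
```

Run:
```python
from h import *
s=env.sense(); print(s['t'],rig(s['ee_pos']),s['tool_rot'])
M,im=look('wrist','w4'); np.save('w4.npy',M)
c=im[60:260,260:520]; cv2.imwrite('pics/w4c.png',cv2.resize(c[:,:,::-1],None,fx=3,fy=3,interpolation=cv2.INTER_CUBIC))
```

```text
7.725 [-0.0535  0.0623  0.3595] [-179.9421   -0.0085   82.8585]
```

View pics/w4c.png

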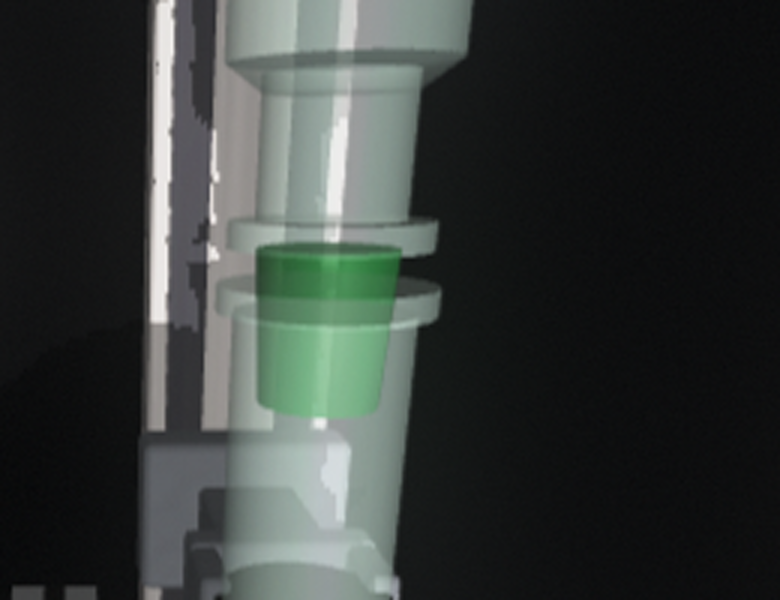

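The crop shows the drying-tube bead at rows 222–257 and the socket bead at rows 287–322, both at the right edge (column ~438). The gap is roughly 5 mm.

Run:
```python
from h import *
M=np.load('w4.npy')
for u,v,n in [(437,222,'dry far'),(437,257,'dry face'),(440,287,'mouth'),(440,322,'sock back'),(229,219,'L dry far'),(229,252,'L dry face'),(218,280,'L mouth'),(218,314,'L sock back')]:
    p=ray('wrist',(260+u/3,60+v/3),.118,M); print(n,rig(p))
for m in (-.008,-.006,-.004,0): print(m,[ (3*(proj('wrist',MK+ex*(m+dx)+ey*0+np.array([0,0,.139]),M)-[260,60])).round(0) for dx in (0,)])
```

```text
dry far [ 0.0088 -0.0215  0.118 ]
dry face [ 0.0014 -0.0223  0.118 ]
mouth [-0.0051 -0.0237  0.118 ]
sock back [-0.0128 -0.0246  0.118 ]
L dry far [0.0097 0.0232 0.118 ]
L dry face [0.0027 0.0228 0.118 ]
L mouth [-0.0033  0.0249  0.118 ]
L sock back [-0.0108  0.0246  0.118 ]
-0.008 [array([360., 316.])]
-0.006 [array([361., 306.])]
-0.004 [array([361., 296.])]
0 [array([363., 276.])]
```

>>> jog_arm(
  deltas=[
    {"tx":0.06,"ty":0,"tz":0,"ax":0,"ay":0,"az":0},
    {"tx":0.06,"ty":0,"tz":0,"ax":0,"ay":0,"az":0},
    {"tx":0.06,"ty":0,"tz":0,"ax":0,"ay":0,"az":0},
    {"tx":0.004,"ty":0,"tz":0,"ax":0,"ay":0,"az":0},
    {"tx":0,"ty":0,"tz":0,"ax":0,"ay":0,"az":0},
    {"tx":0,"ty":0,"tz":0.045,"ax":0,"ay":0,"az":0},
    {"tx":0,"ty":0,"tz":0.045,"ax":0,"ay":0,"az":0},
    {"tx":0,"ty":0,"tz":0,"ax":0,"ay":0,"az":0},
  ],
)

```text
t: 8.78
ee_pos: [0.6052, 0.0605, 0.267]
tool_rot: [-179.7, 0.1, 82.8]
ft_force: [-0.7, 0.1, 0.3]
gripper_width: 0.002
gripper_force: 0.0
```

>>> jog_arm(
  deltas=[
    {"tx":-0.003,"ty":0,"tz":0,"ax":0,"ay":0,"az":0},
    {"tx":-0.003,"ty":0,"tz":0,"ax":0,"ay":0,"az":0},
    {"tx":-0.0015,"ty":0,"tz":0,"ax":0,"ay":0,"az":0},
    {"tx":-0.0015,"ty":0,"tz":0,"ax":0,"ay":0,"az":0},
    {"tx":-0.0015,"ty":0,"tz":0,"ax":0,"ay":0,"az":0},
    {"tx":0,"ty":0,"tz":0,"ax":0,"ay":0,"az":0},
  ],
)

```text
t: 9.52
ee_pos: [0.6053, 0.0519, 0.2699]
tool_rot: [180.0, -0.0, 82.9]
ft_force: [0.5, 3.2, 1.7]
gripper_width: -0.002
gripper_force: 1.5
```

Run:
```python
from h import *
s=env.sense(); print(s['t'],rig(s['ee_pos']),s['ft_force'],s['tool_rot'])
```

```text
9.525 [0.1202 0.0609 0.2699] [0.5338 3.1564 1.6725] [179.9622  -0.0273  82.9083]
```

>>> jog_arm(
  deltas=[
    {"tx":-0.001,"ty":0,"tz":0,"ax":0,"ay":0,"az":0},
    {"tx":-0.001,"ty":0,"tz":0,"ax":0,"ay":0,"az":0},
    {"tx":-0.001,"ty":0,"tz":0,"ax":0,"ay":0,"az":0},
    {"tx":0,"ty":0,"tz":0,"ax":0,"ay":0,"az":0},
  ],
)

```text
t: 10.02
ee_pos: [0.6047, 0.0485, 0.2696]
tool_rot: [-180.0, 0.0, 82.9]
ft_force: [0.9, 2.7, 1.6]
gripper_width: 0.002
gripper_force: 1.3
```

Run:
```python
from h import *
s=env.sense(); print(s['t'],rig(s['ee_pos']),s['ft_force'])
M,im=look('scene'); im=im[205:265,225:325]; cv2.imwrite('pics/s3c.png',cv2.resize(im[:,:,::-1],None,fx=7,fy=7,interpolation=cv2.INTER_CUBIC))
```

```text
10.025 [0.1168 0.061  0.2696] [0.866  2.6859 1.5704]
```

>>> jog_arm(
  deltas=[
    {"tx":-0.0007,"ty":0,"tz":0,"ax":0,"ay":0,"az":0},
    {"tx":0,"ty":0,"tz":0,"ax":0,"ay":0,"az":0},
  ],
)

```text
t: 10.32
ee_pos: [0.6046, 0.0479, 0.2696]
tool_rot: [-180.0, 0.0, 82.9]
ft_force: [0.9, 1.9, 0.7]
gripper_width: 0.003
gripper_force: 1.3
```

>>> jog_arm(
  deltas=[
    {"tx":-0.0007,"ty":0,"tz":0,"ax":0,"ay":0,"az":0},
    {"tx":0,"ty":0,"tz":0,"ax":0,"ay":0,"az":0},
  ],
)

```text
t: 10.58
ee_pos: [0.6045, 0.0472, 0.2696]
tool_rot: [-180.0, 0.0, 82.9]
ft_force: [1.4, 2.9, 0.7]
gripper_width: -0.002
gripper_force: 1.4
```

>>> jog_arm(
  deltas=[
    {"tx":-0.0007,"ty":0,"tz":0,"ax":0,"ay":0,"az":0},
    {"tx":0,"ty":0,"tz":0,"ax":0,"ay":0,"az":0},
  ],
)

```text
t: 10.82
ee_pos: [0.6045, 0.0465, 0.2696]
tool_rot: [180.0, 0.0, 82.9]
ft_force: [2.5, 2.4, -0.5]
gripper_width: -0.0
gripper_force: 1.4
```

>>> jog_arm(
  deltas=[
    {"tx":-0.0007,"ty":0,"tz":0,"ax":0,"ay":0,"az":0},
    {"tx":0,"ty":0,"tz":0,"ax":0,"ay":0,"az":0},
  ],
)

```text
t: 11.08
ee_pos: [0.6044, 0.0462, 0.2696]
tool_rot: [180.0, -0.0, 82.9]
ft_force: [2.7, 4.5, -0.9]
gripper_width: 0.001
gripper_force: 2.3
```

>>> jog_arm(
  deltas=[
    {"tx":-0.0005,"ty":0,"tz":0,"ax":0,"ay":0,"az":0},
    {"tx":0,"ty":0,"tz":0,"ax":0,"ay":0,"az":0},
  ],
)

```text
t: 11.32
ee_pos: [0.6043, 0.0461, 0.2697]
tool_rot: [180.0, -0.1, 82.9]
ft_force: [2.7, 5.5, -1.0]
gripper_width: -0.0
gripper_force: 3.0
```

>>> jog_arm(
  deltas=[
    {"tx":-0.0006,"ty":0,"tz":0,"ax":0,"ay":0,"az":0},
    {"tx":0,"ty":0,"tz":0,"ax":0,"ay":0,"az":0},
  ],
)

```text
t: 11.58
ee_pos: [0.6043, 0.046, 0.2697]
tool_rot: [180.0, -0.1, 83.0]
ft_force: [4.0, 7.0, -1.4]
gripper_width: -0.001
gripper_force: 3.7
```

Run:
```python
from h import *
s=env.sense(); print(s['t'],rig(s['ee_pos']),s['ft_force'])
M,im=look('scene'); im=im[205:265,225:325]; cv2.imwrite('pics/s4c.png',cv2.resize(im[:,:,::-1],None,fx=7,fy=7,interpolation=cv2.INTER_CUBIC))
```

```text
11.575 [0.1143 0.0611 0.2697] [ 4.0227  6.9863 -1.4108]
```

View pics/s4c.png

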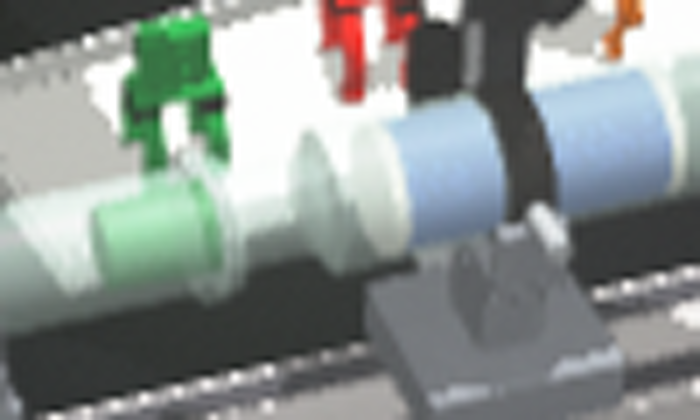

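The scene crop shows the drying-tube bead tight against the socket bead (about 220,240) with the green cone fully inside. The tool has stopped moving at about 7 N, so the joint is home. Ease off and go over the orange clip.

>>> jog_arm(
  deltas=[
    {"tx":0.006,"ty":0,"tz":0,"ax":0,"ay":0,"az":0},
    {"tx":0,"ty":0,"tz":-0.06,"ax":0,"ay":0,"az":0},
    {"tx":0,"ty":0,"tz":-0.05,"ax":0,"ay":0,"az":0},
    {"tx":0.034,"ty":-0.048,"tz":0,"ax":0,"ay":0,"az":0},
    {"tx":0.034,"ty":-0.048,"tz":0,"ax":0,"ay":0,"az":0},
    {"tx":0.034,"ty":-0.048,"tz":0,"ax":0,"ay":0,"az":0},
  ],
  gripper=60,
)

```text
t: 12.38
ee_pos: [0.4729, 0.1698, 0.3796]
tool_rot: [-180.0, 0.1, 82.8]
ft_force: [0.8, 1.0, -0.4]
gripper_width: 0.597
gripper_force: 0.0
```

>>> jog_arm(
  deltas=[
    {"tx":0,"ty":0,"tz":0,"ax":0,"ay":0,"az":-0.17},
    {"tx":0,"ty":0,"tz":0,"ax":0,"ay":0,"az":-0.17},
    {"tx":0,"ty":0,"tz":0,"ax":0,"ay":0,"az":-0.17},
    {"tx":0,"ty":0,"tz":0,"ax":0,"ay":0,"az":-0.17},
    {"tx":0,"ty":0,"tz":0,"ax":0,"ay":0,"az":0},
    {"tx":0,"ty":0,"tz":0,"ax":0,"ay":0,"az":0},
  ],
)

```text
t: 13.12
ee_pos: [0.4745, 0.1693, 0.3795]
tool_rot: [-179.9, 0.0, 121.6]
ft_force: [-0.2, -0.9, 0.0]
gripper_width: 0.6
gripper_force: 0.0
```

```bash
cat > seg.py <<'E'
from h import *
s=env.sense(); print(s['t'],s['ee_pos'],s['tool_rot'],s['qpos'])
M,im=look('wrist','w5_%d'%int(s['t'])); np.save('w5.npy',M)
for n in ['clip','clip_tab','clip_large_jaw','clip_small_jaw']: print(n,find(tip_of,n,'wrist',M))
hsv=cv2.cvtColor(im,cv2.COLOR_RGB2HSV); m=cv2.inRange(hsv,(8,150,90),(20,255,255))
n,l,st,c=cv2.connectedComponentsWithStats(m); 
for i in np.argsort(-st[1:,4])[:3]+1: print(st[i],c[i], 'minrect',cv2.minAreaRect(np.argwhere(l==i)[:,::-1].astype(np.float32)))
print('tab proj',proj('wrist',[.4735,.1634,.0885],M))
E
python3 seg.py
```

```text
13.125 [0.4745 0.1693 0.3795] [-179.9369    0.0202  121.6142] [ -2.0382  24.1312 -32.4574 120.3181  19.6773  40.7365 -15.7322]
clip [(array([0.4753, 0.1658, 0.0234]), 0.77), (array([0.4816, 0.1528, 0.0246]), 0.23)]
clip_tab [(array([0.4726, 0.1649, 0.0705]), 0.63)]
clip_large_jaw [(array([0.4826, 0.1553, 0.0263]), 0.89)]
clip_small_jaw [(array([0.4708, 0.1724, 0.0223]), 0.69)]
[ 252  172   47   51 1379] [274.6461 197.3764] minrect ((274.8724670410156, 197.29173278808594), (49.64387893676758, 46.19091796875), 88.26429748535156)
[431   0  42   7 175] [451.6057   1.92  ] minrect ((451.5, 2.999999523162842), (5.999999046325684, 40.99999237060547), 90.0)
tab proj [271.7579 209.5507]
```

```bash
cat > fit.py <<'E'
from h import *
from scipy.optimize import minimize
def clip_pts(rl,rs):
    P=[(x,y,30) for x in(-17.5,17.5) for y in(-11,11)]+[(x,y,62) for x in(-14,14) for y in(-6,6)]
    for r,x0,x1 in((rl,-17.5,-7.5),(rs,7.5,17.5)):
        P+=[(x,r*np.cos(a),r*np.sin(a)) for x in(x0,x1) for a in np.radians(range(-50,231,10))]
    return np.array(P)/1000
def mask(im):
    hsv=cv2.cvtColor(im,cv2.COLOR_RGB2HSV); m=cv2.inRange(hsv,(5,130,60),(22,255,255))
    n,l,st,c=cv2.connectedComponentsWithStats(m)
    ok=[i for i in range(1,n) if st[i,4]>100 and 150<c[i][0]<400 and st[i,1]>20]
    return np.isin(l,ok).astype(np.uint8)
def fit(im,M,p0,yaw0,z):
    m=mask(im); h=cv2.convexHull(np.argwhere(m)[:,::-1].astype(np.int32)); S=4
    A=cv2.fillConvexPoly(np.zeros((420*S,560*S),np.uint8),(h*S).astype(np.int32)+S//2,1)
    K=np.array(get_calibration('wrist')['mtx']); Mi=np.linalg.inv(M)
    def cost(v):
        P=clip_pts(v[3]*10,v[4]*10)@R.from_euler('z',v[2]*10,degrees=True).as_matrix().T+[v[0]/100,v[1]/100,z]
        q=(K@(Mi[:3,:3]@P.T+Mi[:3,3:])).T; q=q[:,:2]/q[:,2:]
        B=cv2.fillConvexPoly(np.zeros_like(A),cv2.convexHull((q*S+S/2).astype(np.int32)),1)
        return 1-(A&B).sum()/(A|B).sum()
    v0=np.array([p0[0]*100,p0[1]*100,yaw0/10,2.4,2.0])
    best=min((minimize(cost,v0+[0,0,d,0,0],method='Nelder-Mead',options=dict(initial_simplex=v0+[0,0,d,0,0]+np.vstack([np.zeros(5),np.diag([.5,.5,.5,.2,.2])]),maxiter=250)) for d in(-.4,.4)),key=lambda r:r.fun)
    v=best.x; return dict(iou=1-best.fun,xy=v[:2]/100,yaw=v[2]*10,r=v[3:]*10)
E
python3 - <<'E'
from fit import *
im=cv2.imread('pics/w5_13.png')[:,:,::-1].copy(); M=np.load('w5.npy')
for z in (.022,.025): print(z,fit(im,M,(.4745,.1655),122,z))
E
```

```text
0.022 {'iou': np.float64(0.9588832171314741), 'xy': array([0.475, 0.165]), 'yaw': np.float64(122.57430096335158), 'r': array([24.3766, 19.5622])}
0.025 {'iou': np.float64(0.951348673004862), 'xy': array([0.4745, 0.166 ]), 'yaw': np.float64(123.0096977683177), 'r': array([24.0004, 19.2674])}
```

>>> jog_arm(
  deltas=[
    {"tx":-0.0035,"ty":-0.0016,"tz":0,"ax":0,"ay":0,"az":-0.019},
    {"tx":0,"ty":0,"tz":0.046,"ax":0,"ay":0,"az":0},
    {"tx":0,"ty":0,"tz":0.046,"ax":0,"ay":0,"az":0},
    {"tx":0,"ty":0,"tz":0.03,"ax":0,"ay":0,"az":0},
    {"tx":0,"ty":0,"tz":0.016,"ax":0,"ay":0,"az":0},
    {"tx":0,"ty":0,"tz":0.01,"ax":0,"ay":0,"az":0},
    {"tx":0,"ty":0,"tz":0,"ax":0,"ay":0,"az":0},
  ],
  gripper=50,
)

```text
t: 14.25
ee_pos: [0.4751, 0.166, 0.2313]
tool_rot: [-180.0, -0.0, 123.0]
ft_force: [0.0, -0.3, 0.0]
gripper_width: 0.499
gripper_force: 0.0
```

>>> jog_arm(
  deltas=[
    {"tx":0,"ty":0,"tz":0,"ax":0,"ay":0,"az":0},
    {"tx":0,"ty":0,"tz":0,"ax":0,"ay":0,"az":0},
    {"tx":0,"ty":0,"tz":0,"ax":0,"ay":0,"az":0},
    {"tx":0,"ty":0,"tz":0,"ax":0,"ay":0,"az":0},
    {"tx":0,"ty":0,"tz":0,"ax":0,"ay":0,"az":0},
  ],
  gripper=0,
)

```text
t: 14.88
ee_pos: [0.4753, 0.1659, 0.2319]
tool_rot: [180.0, 0.0, 122.9]
ft_force: [-0.5, -1.3, 5.3]
gripper_width: 0.129
gripper_force: 61.0
```

>>> jog_arm(
  deltas=[
    {"tx":0,"ty":0,"tz":-0.02,"ax":0,"ay":0,"az":0},
    {"tx":0,"ty":0,"tz":-0.05,"ax":0,"ay":0,"az":0},
    {"tx":0,"ty":0,"tz":-0.06,"ax":0,"ay":0,"az":0},
    {"tx":0,"ty":0,"tz":-0.06,"ax":0,"ay":0,"az":0},
    {"tx":0,"ty":0,"tz":0,"ax":0,"ay":0,"az":0.174},
    {"tx":0,"ty":0,"tz":0,"ax":0,"ay":0,"az":0.174},
    {"tx":0,"ty":0,"tz":0,"ax":0,"ay":0,"az":0.174},
    {"tx":0,"ty":0,"tz":0,"ax":0,"ay":0,"az":0.174},
  ],
)

```text
t: 15.88
ee_pos: [0.4749, 0.1658, 0.4215]
tool_rot: [-180.0, 0.0, 82.7]
ft_force: [0.3, 0.1, -0.5]
gripper_width: 0.131
gripper_force: 60.1
```

Run:
```python
from fit import *
s=env.sense(); print(s['t'],s['ee_pos'],s['tool_rot'],s['gripper_width'],s['ft_force'])
M,im=look('wrist','w6'); t=T()
for n in ['clip','clip_tab','clip_large_jaw','clip_small_jaw']:
    print(n,[(t[:3,:3].T@(p-t[:3,3]),c) for p,c in find(tip_of,n,'wrist',M)])
try: 
    r=fit(im,M,t[:2,3],83,t[2,3]-.155-.053); print(r, t[:3,:3].T@(np.r_[r['xy'],0]-t[:3,3]))
except Exception as e: print(e)
# tube axis lateral from w4: bisect limb tangents
M4=np.load('w4.npy'); c=get_calibration('wrist'); Ki=np.linalg.inv(np.array(c['mtx'])); C=rig(M4[:3,3])
def ang(u,v):
    d=M4[:3,:3]@Ki@np.array([260+u/3,60+v/3,1]); return np.arctan2(d@ey,-d[2])
for n,l,r in [('socket bead',(217,297),(441,305)),('dry bead',(227,236),(438,240)),('neck',(260,150),(416,150))]:
    a=(ang(*l)+ang(*r))/2; print(n,'axis y',C[1]+np.tan(a)*(C[2]-.115),'R',np.sin((ang(*l)-ang(*r))/2)*(C[2]-.115)/np.cos(a))
Tm=MK+ex*-.0056; print('target',Tm,'tool shift',totool(np.r_[Tm[:2],t[2,3]]))
```

```text
15.875 [0.4749 0.1658 0.4215] [-179.9782    0.0123   82.7384] 0.13051751738290132 [ 0.2678  0.0757 -0.4659]
clip [(array([0.0012, 0.0029, 0.2087]), 0.74)]
clip_tab [(array([-0.0016, -0.0015,  0.1607]), 0.77), (array([0.1783, 0.0937, 0.4203]), 0.69)]
clip_large_jaw []
clip_small_jaw [(array([ 0.0069, -0.0007,  0.2074]), 0.65)]
{'iou': np.float64(0.9612986117639686), 'xy': array([0.4764, 0.1684]), 'yaw': np.float64(81.16943989505913), 'r': array([24.4355, 19.739 ])} [0.0026 0.0012 0.4216]
socket bead axis y 0.00020851838865200423 R 0.023930383591214577
dry bead axis y 0.0004490238346233147 R 0.022107016207060137
neck axis y 0.00047180971843424624 R 0.01593772278326619
target [ 0.6508 -0.0803  0.    ] tool shift [-0.2242  0.2034 -0.0001]
```

>>> jog_arm(
  deltas=[
    {"tx":-0.0449,"ty":0.0406,"tz":0,"ax":0,"ay":0,"az":0},
    {"tx":-0.0449,"ty":0.0406,"tz":0,"ax":0,"ay":0,"az":0},
    {"tx":-0.0449,"ty":0.0406,"tz":0,"ax":0,"ay":0,"az":0},
    {"tx":-0.0449,"ty":0.0406,"tz":0,"ax":0,"ay":0,"az":0},
    {"tx":-0.0449,"ty":0.0406,"tz":0,"ax":0,"ay":0,"az":-0.008},
    {"tx":0,"ty":0,"tz":0,"ax":0,"ay":0,"az":0},
    {"tx":0,"ty":0,"tz":0,"ax":0,"ay":0,"az":0},
    {"tx":0,"ty":0,"tz":0,"ax":0,"ay":0,"az":0},
  ],
)

```text
t: 17.12
ee_pos: [0.6491, -0.08, 0.4217]
tool_rot: [-180.0, -0.0, 83.7]
ft_force: [-0.6, -0.7, -0.2]
gripper_width: 0.126
gripper_force: 60.2
```

Run:
```python
from h import *
s=env.sense(); print(s['t'],rig(s['ee_pos']),s['tool_rot'],s['ft_force'])
print(totool(np.r_[(MK+ex*-.0061+ey*.0004)[:2],.36]))
M,im=look('top'); 
for n in ['clip','joint_mark']: print(n,[(rig(p),c) for p,c in find(tip_of,n,'top',M)])
M,im=look('scene'); 
for n in ['clip','clip_large_jaw','clip_small_jaw']: print(n,[(rig(p),c) for p,c in find(tip_of,n,'scene',M)])
```

```text
17.125 [-0.0055  0.0018  0.4217] [-179.9729   -0.0342   83.6865] [-0.6192 -0.7017 -0.1913]
[-0.0006  0.0014  0.0617]
clip [(array([-0.0047,  0.0064,  0.2165]), 0.49)]
joint_mark [(array([0.0002, 0.0022, 0.1128]), 0.94), (array([0.4862, 0.0449, 0.0001]), 0.4)]
clip [(array([-0.0044,  0.001 ,  0.2136]), 0.94)]
clip_large_jaw [(array([-0.0156,  0.0022,  0.2129]), 0.81), (array([ 0.0052, -0.0001,  0.2102]), 0.28)]
clip_small_jaw [(array([0.0068, 0.0022, 0.2106]), 0.65), (array([-0.0014,  0.0003,  0.2136]), 0.17)]
```

>>> jog_arm(
  deltas=[
    {"tx":-0.0006,"ty":0.0014,"tz":0.02,"ax":0,"ay":0,"az":0.006},
    {"tx":0,"ty":0,"tz":0.02,"ax":0,"ay":0,"az":0},
    {"tx":0,"ty":0,"tz":0.012,"ax":0,"ay":0,"az":0},
    {"tx":0,"ty":0,"tz":0.008,"ax":0,"ay":0,"az":0},
    {"tx":0,"ty":0,"tz":0,"ax":0,"ay":0,"az":0},
  ],
)

```text
t: 18.1
ee_pos: [0.6509, -0.0821, 0.361]
tool_rot: [-179.9, 0.0, 83.2]
ft_force: [0.2, -0.0, -0.9]
gripper_width: 0.131
gripper_force: 60.2
```

>>> jog_arm(
  deltas=[
    {"tx":0,"ty":0,"tz":0.0015,"ax":0,"ay":0,"az":0},
    {"tx":0,"ty":0,"tz":0.0015,"ax":0,"ay":0,"az":0},
    {"tx":0,"ty":0,"tz":0.001,"ax":0,"ay":0,"az":0},
    {"tx":0,"ty":0,"tz":0,"ax":0,"ay":0,"az":0},
  ],
)

```text
t: 18.6
ee_pos: [0.6509, -0.082, 0.3577]
tool_rot: [180.0, -0.0, 83.2]
ft_force: [0.1, 1.2, -0.4]
gripper_width: 0.123
gripper_force: 60.2
```

>>> jog_arm(
  deltas=[
    {"tx":0.0012,"ty":0,"tz":0.001,"ax":0,"ay":0,"az":0},
    {"tx":0,"ty":0,"tz":0.001,"ax":0,"ay":0,"az":0},
    {"tx":0,"ty":0,"tz":0.001,"ax":0,"ay":0,"az":0},
    {"tx":0,"ty":0,"tz":0,"ax":0,"ay":0,"az":0},
  ],
)

```text
t: 19.1
ee_pos: [0.651, -0.081, 0.3545]
tool_rot: [-180.0, 0.0, 83.2]
ft_force: [-0.2, 0.3, -0.9]
gripper_width: 0.129
gripper_force: 60.1
```

>>> jog_arm(
  deltas=[
    {"tx":0,"ty":0,"tz":0.001,"ax":0,"ay":0,"az":0},
    {"tx":0,"ty":0,"tz":0.001,"ax":0,"ay":0,"az":0},
    {"tx":0,"ty":0,"tz":0,"ax":0,"ay":0,"az":0},
  ],
)

```text
t: 19.48
ee_pos: [0.651, -0.0809, 0.3526]
tool_rot: [-180.0, 0.0, 83.2]
ft_force: [-0.2, -0.2, -0.3]
gripper_width: 0.13
gripper_force: 60.1
```

>>> jog_arm(
  deltas=[
    {"tx":0,"ty":0,"tz":0.001,"ax":0,"ay":0,"az":0},
    {"tx":0,"ty":0,"tz":0.001,"ax":0,"ay":0,"az":0},
    {"tx":0,"ty":0,"tz":0,"ax":0,"ay":0,"az":0},
  ],
)

```text
t: 19.85
ee_pos: [0.6509, -0.0809, 0.3505]
tool_rot: [-180.0, 0.0, 83.2]
ft_force: [-1.1, 0.7, -1.6]
gripper_width: 0.124
gripper_force: 60.2
```

>>> jog_arm(
  deltas=[
    {"tx":0,"ty":0,"tz":0.001,"ax":0,"ay":0,"az":0},
    {"tx":0,"ty":0,"tz":0.001,"ax":0,"ay":0,"az":0},
    {"tx":0,"ty":0,"tz":0,"ax":0,"ay":0,"az":0},
  ],
)

```text
t: 20.23
ee_pos: [0.6508, -0.0808, 0.3488]
tool_rot: [-180.0, 0.0, 83.2]
ft_force: [-3.3, 1.4, 4.3]
gripper_width: 0.126
gripper_force: 60.9
```

>>> jog_arm(
  deltas=[
    {"tx":0,"ty":-0.0006,"tz":0.001,"ax":0,"ay":0,"az":0},
    {"tx":0,"ty":0,"tz":0.001,"ax":0,"ay":0,"az":0},
    {"tx":0,"ty":0,"tz":0,"ax":0,"ay":0,"az":0},
  ],
)

```text
t: 20.6
ee_pos: [0.6502, -0.0808, 0.3469]
tool_rot: [-180.0, 0.0, 83.2]
ft_force: [-4.4, 0.1, 6.0]
gripper_width: 0.127
gripper_force: 61.2
```

>>> jog_arm(
  deltas=[
    {"tx":0,"ty":-0.001,"tz":0.001,"ax":0,"ay":0,"az":0},
    {"tx":0,"ty":0,"tz":0.001,"ax":0,"ay":0,"az":0},
    {"tx":0,"ty":0,"tz":0.001,"ax":0,"ay":0,"az":0},
    {"tx":0,"ty":0,"tz":0,"ax":0,"ay":0,"az":0},
  ],
)

```text
t: 21.1
ee_pos: [0.6497, -0.0805, 0.3447]
tool_rot: [179.9, 0.0, 83.2]
ft_force: [-2.4, 0.1, 10.7]
gripper_width: 0.123
gripper_force: 61.8
```

>>> jog_arm(
  deltas=[
    {"tx":0,"ty":-0.0005,"tz":0.001,"ax":0,"ay":0,"az":0},
    {"tx":0,"ty":0,"tz":0.001,"ax":0,"ay":0,"az":0},
    {"tx":0,"ty":0,"tz":0.001,"ax":0,"ay":0,"az":0},
    {"tx":0,"ty":0,"tz":0,"ax":0,"ay":0,"az":0},
  ],
)

```text
t: 21.6
ee_pos: [0.6494, -0.0805, 0.3422]
tool_rot: [179.9, -0.0, 83.2]
ft_force: [-3.3, 0.3, 12.8]
gripper_width: 0.126
gripper_force: 62.1
```

>>> jog_arm(
  deltas=[
    {"tx":0,"ty":0,"tz":0.001,"ax":0,"ay":0,"az":0},
    {"tx":0,"ty":0,"tz":0.001,"ax":0,"ay":0,"az":0},
    {"tx":0,"ty":0,"tz":0.001,"ax":0,"ay":0,"az":0},
    {"tx":0,"ty":0,"tz":0.001,"ax":0,"ay":0,"az":0},
    {"tx":0,"ty":0,"tz":0,"ax":0,"ay":0,"az":0},
  ],
)

```text
t: 22.22
ee_pos: [0.6493, -0.0804, 0.3379]
tool_rot: [179.9, -0.0, 83.2]
ft_force: [-2.9, 0.2, 11.6]
gripper_width: 0.129
gripper_force: 62.0
```

>>> jog_arm(
  deltas=[
    {"tx":0,"ty":0,"tz":0.001,"ax":0,"ay":0,"az":0},
    {"tx":0,"ty":0,"tz":0.001,"ax":0,"ay":0,"az":0},
    {"tx":0,"ty":0,"tz":0.001,"ax":0,"ay":0,"az":0},
    {"tx":0,"ty":0,"tz":0.001,"ax":0,"ay":0,"az":0},
    {"tx":0,"ty":0,"tz":0,"ax":0,"ay":0,"az":0},
  ],
)

```text
t: 22.85
ee_pos: [0.6491, -0.0806, 0.333]
tool_rot: [179.9, -0.0, 83.2]
ft_force: [-1.7, 0.5, 5.7]
gripper_width: 0.128
gripper_force: 61.0
```

>>> jog_arm(
  deltas=[
    {"tx":0,"ty":0,"tz":0.0015,"ax":0,"ay":0,"az":0},
    {"tx":0,"ty":0,"tz":0.0015,"ax":0,"ay":0,"az":0},
    {"tx":0,"ty":0,"tz":0.0015,"ax":0,"ay":0,"az":0},
    {"tx":0,"ty":0,"tz":0.001,"ax":0,"ay":0,"az":0},
    {"tx":0,"ty":0,"tz":0,"ax":0,"ay":0,"az":0},
  ],
)

```text
t: 23.48
ee_pos: [0.6489, -0.0807, 0.3264]
tool_rot: [-180.0, -0.0, 83.2]
ft_force: [1.0, 0.7, -7.9]
gripper_width: 0.13
gripper_force: 59.2
```

>>> jog_arm(
  deltas=[
    {"tx":0,"ty":0,"tz":0.001,"ax":0,"ay":0,"az":0},
    {"tx":0,"ty":0,"tz":0.001,"ax":0,"ay":0,"az":0},
    {"tx":0,"ty":0,"tz":0,"ax":0,"ay":0,"az":0},
  ],
)

```text
t: 23.85
ee_pos: [0.6489, -0.0807, 0.325]
tool_rot: [-180.0, 0.0, 83.2]
ft_force: [-0.3, 0.8, -4.0]
gripper_width: 0.128
gripper_force: 59.6
```

>>> jog_arm(
  deltas=[
    {"tx":0,"ty":0,"tz":0.001,"ax":0,"ay":0,"az":0},
    {"tx":0,"ty":0,"tz":0,"ax":0,"ay":0,"az":0},
  ],
)

```text
t: 24.1
ee_pos: [0.6489, -0.0807, 0.3242]
tool_rot: [-180.0, 0.0, 83.2]
ft_force: [0.1, 0.3, -3.1]
gripper_width: 0.124
gripper_force: 59.9
```

>>> jog_arm(
  deltas=[
    {"tx":0,"ty":0,"tz":0.001,"ax":0,"ay":0,"az":0},
    {"tx":0,"ty":0,"tz":0,"ax":0,"ay":0,"az":0},
  ],
)

```text
t: 24.35
ee_pos: [0.6489, -0.0807, 0.3237]
tool_rot: [180.0, 0.0, 83.2]
ft_force: [-2.6, 0.7, 3.9]
gripper_width: 0.13
gripper_force: 60.9
```

>>> jog_arm(
  deltas=[
    {"tx":0,"ty":0,"tz":0.001,"ax":0,"ay":0,"az":0},
    {"tx":0,"ty":0,"tz":0,"ax":0,"ay":0,"az":0},
  ],
)

```text
t: 24.6
ee_pos: [0.6489, -0.0806, 0.3233]
tool_rot: [180.0, 0.0, 83.2]
ft_force: [-4.7, -0.1, 10.8]
gripper_width: 0.129
gripper_force: 61.8
```

Seated: the force turned from a pull to a push of about 11 N. Ease off, open and lift clear.

>>> jog_arm(
  deltas=[
    {"tx":0,"ty":0,"tz":-0.0015,"ax":0,"ay":0,"az":0},
    {"tx":0,"ty":0,"tz":0,"ax":0,"ay":0,"az":0},
  ],
)

```text
t: 24.85
ee_pos: [0.649, -0.0807, 0.3238]
tool_rot: [180.0, 0.0, 83.2]
ft_force: [-2.2, -0.3, 3.0]
gripper_width: 0.132
gripper_force: 60.6
```

>>> jog_arm(
  deltas=[
    {"tx":0,"ty":0,"tz":0,"ax":0,"ay":0,"az":0},
    {"tx":0,"ty":0,"tz":0,"ax":0,"ay":0,"az":0},
    {"tx":0,"ty":0,"tz":0,"ax":0,"ay":0,"az":0},
    {"tx":0,"ty":0,"tz":0,"ax":0,"ay":0,"az":0},
    {"tx":0,"ty":0,"tz":-0.02,"ax":0,"ay":0,"az":0},
    {"tx":0,"ty":0,"tz":-0.04,"ax":0,"ay":0,"az":0},
    {"tx":0,"ty":0,"tz":-0.04,"ax":0,"ay":0,"az":0},
    {"tx":0,"ty":0,"tz":0,"ax":0,"ay":0,"az":0},
  ],
  gripper=50,
)

```text
t: 25.85
ee_pos: [0.6496, -0.0804, 0.4286]
tool_rot: [179.6, -0.0, 83.2]
ft_force: [-0.4, 0.1, -0.5]
gripper_width: 0.501
gripper_force: 0.0
```

Run:
```python
from fit import *
s=env.sense(); print(s['t'],rig(s['ee_pos']),s['ft_force'],s['gripper_width'])
for c in ['wrist','scene','top']:
    M,im=look(c)
    for n in ['clip','clip_large_jaw','clip_small_jaw','clip_tab']: print(c,n,[(rig(p),q) for p,q in find(tip_of,n,c,M)])
    if c=='wrist':
        r=fit(im,M,(.6505,-.0805),83,.115); print(r,rig(np.r_[r['xy'],0]))
```

```text
25.85 [-0.0059  0.0012  0.4286] [-0.3746  0.1466 -0.5108] 0.5010324064277
wrist clip [(array([-0.0067, -0.0007,  0.1141]), 0.86), (array([0.0043, 0.0005, 0.1165]), 0.22)]
wrist clip_large_jaw [(array([-0.0207,  0.0017,  0.1164]), 0.86), (array([-0.0038, -0.0038,  0.1157]), 0.44)]
wrist clip_small_jaw [(array([0.005 , 0.0024, 0.1141]), 0.77)]
wrist clip_tab [(array([-0.0072,  0.002 ,  0.1657]), 0.61)]
{'iou': np.float64(0.9652564615863695), 'xy': array([ 0.6503, -0.0794]), 'yaw': np.float64(82.53221372802487), 'r': array([25.0222, 19.7385])} [-0.0048  0.0007  0.    ]
scene clip [(array([-0.0043, -0.0014,  0.1144]), 0.93), (array([-0.0183,  0.006 ,  0.1163]), 0.54)]
scene clip_large_jaw [(array([-0.0191,  0.0057,  0.1131]), 0.68)]
scene clip_small_jaw [(array([0.0048, 0.0039, 0.1149]), 0.56)]
scene clip_tab [(array([-0.0045, -0.0018,  0.1645]), 0.68), (array([0.1238, 0.2038, 0.0207]), 0.47)]
top clip [(array([-0.3296, -0.0262,  0.0057]), 0.74), (array([-0.0062,  0.0055,  0.1174]), 0.43)]
top clip_large_jaw [(array([-0.018 ,  0.0033,  0.1124]), 0.65)]
top clip_small_jaw [(array([0.0027, 0.001 , 0.1168]), 0.6)]
top clip_tab [(array([-0.006 ,  0.0033,  0.1642]), 0.42)]
```

The clip reads as home in height, position and squareness, and the hand is clear. Handing in.

```bash
python3 -c "
from h import *
print(env.sign_off())"
```

```text
the job is handed in; nothing more can be done
None
```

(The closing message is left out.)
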